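# Set the clamp gap and try it with the feeler blade

### The job

First turn the black gap dial on the clamp fixture until its white pointer stands at the red mark. Then take the red-handled feeler blade from its stand and slide it straight down midway between the two sprung jaw plates, where it drags snugly, until the red line on the blade is level with the top edges of the jaws' flared lips. Finish still holding the blade upright and still at that depth, and leave the blue blade, vials, jar and screwdriver alone.

Things in the scene. Friction and masses are not known exactly. Their poses are not given: they have to be found in the camera images.
- fixture: Clamp-gap fixture, fixed to the table: white base plate 20 mm thick, x -65 to 65, y -150 to 120 mm in its frame; origin on the table, z up. Dial axis at x 0, y -80 mm, on a grey block 100 mm square up to 40 mm; middle of the jaw gap at x 0, y +55 mm. The jaw faces run along x, the gap opens along y.
- dial (a joint): Gap dial angle, rad: 0 = white pointer towards the fixture's -x; grows clockwise seen from above, stop at 2.3. On its white scale a red mark at 2.0; thin black marks every 0.25 from 0 to 2.25. Starts 0.7 to 1.3; stays where left (friction 0.06 N m). Turning it up closes both jaws alike, 3 mm per rad each: free gap 6.2 mm at 1.3, 2 mm at 2.0 (less than the blade's 6 mm).
- dial_grip (a point): Point on the dial's axis at the height to grip, 69 mm above the table. Black disc, 62 mm diameter, top 49 mm above the table, with an upright grip bar 50 mm long, 14 mm thick, reaching to 81 mm; the white pointer line is on one half of the bar's top and on the disc. Axes turn with the dial: bar along x, pointer at the -x end.
- gap (a point): Fixed point on the fixture in the middle of the jaw gap, level with the top edges of the jaws' lips, 95 mm above the table. Axes as the fixture: the jaw faces run along x, the gap opens along y.
- jaw_left: Sprung steel jaw plate on the gap's +y side, 44 mm along x, 5 mm thick, 30 to 80 mm above the table; above it a lip flared 20 degrees outward, top edge at 95 mm, widens the mouth 5.6 mm per side. Yields outward up to 6 mm: 2 N to start, then 0.4 N per mm. Below, only the base plate (20 mm up) would stop a blade. Origin on the table by the gap's middle, shifted along y by the jaw's travel.
- jaw_right: The mirror image of jaw_left on the -y side of the gap.
- stand: Beige blade stand, fixed to the table, 140 (x) x 60 (y) x 85 mm high, origin at the centre of its underside. Two through slots, 28 mm along x by 9 mm along y, at x = -35 and +35 mm, hold one blade each, in either order.
- blade: Red-handled feeler blade, 80 to 120 g, upright in the stand. Origin at its lower tip, z up, x along its width, y through its thickness. Steel, 24 (x) x 6 (y) x 80 mm, 45 degree edge at the tip; red line 4 mm wide centred 45 mm above the tip. Red handle 36 (x) x 16 (y) mm, 80 to 130 mm above the tip, rests on the stand; tip starts 5 mm above the table; lift 80 mm to clear.
- blade_grip (a point): Point on the red handle to grip, 110 mm above the blade's tip; best pinched through the 16 mm thickness (along y). Axes as the blade.
- spare: Blue-handled blade of the same shape in the stand's other slot, not to be used or moved. Origin at its tip.
- vial1: Glass vial with aluminium cap, 22 mm diameter, 75 mm tall, in the beige rack; leave alone. Origin at the centre of its underside.
- vial2: Like vial1.
- vial3: Like vial1.
- rack: Beige vial rack with six holes, fixed to the table, 110 (x) x 75 (y) x 30 mm; origin at the centre of its underside.
- jar: Amber jar with a white cap, 56 mm diameter, 75 mm tall, standing on the table; leave alone. Origin at the centre of its underside.
- driver: Screwdriver with an orange handle, 170 mm long, lying on the table along its x axis; leave alone.
Things that resemble listed ones, but are neither listed nor needed, are in the scene too. There is more than one size of the blade; the one meant has the size given above.

How it is judged:
By the outcome, as a careful person would: the job done as asked, in the order asked, and still so for the second after the job is handed in, while the arm keeps its last pose, push and grip.
It also fails if it takes over 51 s, if anything falls off the work surface, if the arm or the gripper's body presses on something with over 40 N, if the wrist force passes 120 N, or if a joint passes its speed limit or range.

### The arm

A 7-joint arm with a two-finger parallel gripper is mounted at the origin on the work surface. World frame = base frame: x ahead of the robot, y to its left, z up, the work surface at z = 0. Lengths are in m, angles in rad, forces in N, time in s.
With the tool pointing down it reaches from about 0.35 to 0.9 m from the base axis. Payload 8.1 kg.
Tool frame: the origin (TCP) lies on the centre line of the jaws, within the pads' length; the fingertips stand 19 mm ahead of it and the grasp point (between the pads) is the TCP (arm.tip_reach is the distance from the TCP to the fingertips, in m); z points along the fingers, y is the line along which they close (so a half turn about z gives the same grasp; the last joint's range is limited). The gripper opens to 92 mm and grips with 3 to 60 N. Pads are 19 mm wide; open, the fingers measure 130 mm over their backs; the gripper's body (75 mm by 190 mm) begins 47 mm behind the grasp point.
Start: joints at [1.005, 0.434, 0.025, 1.573, -0.012, 1.134, -0.075], TCP at [0.279, -0.559, 0.246] pointing down, gripper open.
Joint ranges: [-2.62, 2.62], [-0.44, 2.09], [-1.27, 1.32], [0.08, 2.57], [-1.32, 4.46], [0.12, 2], [-2.74, 2.74]. Speed limits (rad/s): [2.22, 2.22, 3.01, 3.01, 3.14, 3.14, 3.14].

### API

Orientations are given as a rotation vector (axis times angle).
In Python, from cell import arm gives the robot as it stands.
- The arm moves only by the tool arm_command, never from a script. Its argument "targets" is a list that holds one entry, the list of rows, each a list of 6 numbers: the shift along the tool's x, y, z in m, then the turn, a rotation vector about the tool's x, y, z in rad. A call has 1 to 10 rows; each row shifts and turns the commanded pose from where the row before left it, along the tool's axes as they then stand; what a row does not reach is not made up. A row lasts 1/8 s, in which the tool goes at most 62.5 mm and 10.7 degrees, less where a joint would pass 70% of its speed; a pose out of reach is approached as far as the arm can. A call with a gripper value outside its range is refused whole. "jaw" is the finger opening in m, from 0 to 0.0918, set as the call begins (left out, the last holds). The fingers move at their own pace and stop on an object; "newtons" is the grip in N (left out, the last holds). Time passes only in rows, so rows that do not move let the fingers close. It gives the time, the measured TCP pose, the force, the opening and the grip force at its end, in the units of the state.
- arm.observe(): the state, without advancing time (a new reading comes with each control period).
- arm.get_image(name): name is "side" or "top" or "wrist"; returns a dict with "pixels" (400x640x3 uint8, red, green, blue), "z_map" (400x640 float32, m along the optical axis (not along the pixel's ray), 0 where there is no reading), "fx", "fy", "cx", "cy" (pixels), "dist" ([k1, k2, p1, p2, k3] as OpenCV has them; the pictures are not rectified), "xyz" and "rotation" of the camera in the world; the wrist camera has in their place "T_tool_cam" (4x4, takes a point from camera to tool coordinates, whose origin is the TCP and whose axes are the flange's). Camera axes: x right, y down, z forward; pixel columns grow to the right and rows downward; lengths in m; the calibration is good to about 2 mm. A picture is of the moment at which its call begins: read the wrist's pose just before it.
- arm.sign_off(): hands the job in; it is judged then, once.
The state is a dict: "clock": time; "joints": joint angles; "dq": joint speeds; "joint_efforts": joint torques, N m; "position": TCP position; "ee_rot": TCP orientation; "force": force on the tool from outside, world axes, zero at the start; "ft_torque": the same for the moment, N m; "width": opening from 0.0 (shut) to 1.0 (fully open); "gripper_force": force on a finger pad.
Only numpy, scipy, OpenCV 4.12 (cv2) and the standard library are available. Lean on these libraries where they do the work, as an engineer would, in place of code of your own. Each camera call takes 0.05 s, during which the arm holds its last target. There are 200 camera calls.

## Working session

There is one attempt and no reset: what is moved stays moved. The work goes in short steps, Python scripts to look and compute and a tool call to move; the robot and the scene stay as the last step left them, time stands still between calls to the robot, and variables do not carry over. Pictures are saved under pics/ and viewed, at most 10 in all, crops included, and the job is handed in when it is done.

Besides the shell and the picture viewer there is one more tool, called after ">>>" as name([rows], argument=value, ...), one row to a line, values as JSON. arm_command: Moves the arm, as the interface text tells. Its arguments: {"type":"object","properties":{"targets":{"type":"array","items":{"type":"array","items":{"type":"array","items":{"type":"number"}}}},"jaw":{"type":"number"},"newtons":{"type":"number"}},"required":["targets"]}

```bash
mkdir -p pics; ls
cat > h.py <<'E'
import numpy as np, cv2
from cell import arm
from scipy.spatial.transform import Rotation as R
def grab(name):
    s=arm.observe(); im=arm.get_image(name)
    if name=='wrist':
        T=np.eye(4); T[:3,:3]=R.from_rotvec(s['ee_rot']).as_matrix(); T[:3,3]=s['position']
        M=T@np.array(im['T_tool_cam']); im['xyz']=M[:3,3]; im['rotation']=M[:3,:3]
    return im
def ray(im,uv):
    K=np.array([[im['fx'],0,im['cx']],[0,im['fy'],im['cy']],[0,0,1.]])
    n=cv2.undistortPoints(np.array(uv,float).reshape(-1,1,2),K,np.array(im['dist'],float)).reshape(-1,2)
    return np.c_[n,np.ones(len(n))]
def cast(im,uv,h):
    d=ray(im,uv)@np.array(im['rotation']).T; c=np.array(im['xyz'])
    return c+d*((h-c[2])/d[:,2])[:,None]
def depth(im,uv):
    uv=np.array(uv).reshape(-1,2); z=im['z_map'][uv[:,1].astype(int),uv[:,0].astype(int)]
    return (ray(im,uv)*z[:,None])@np.array(im['rotation']).T+np.array(im['xyz'])
def save(im,f): cv2.imwrite('pics/'+f,cv2.cvtColor(im['pixels'],cv2.COLOR_RGB2BGR))
E
python3 - <<'E'
from h import *
for n in ('top','side'):
    im=grab(n); save(im,n+'1.png'); print(n,im['xyz'],im['rotation'],im['fx'],im['dist'])
s=arm.observe(); print(s)
E
```

```text
pics
top [0.46369875 0.01532624 1.24882649] [-2.13297864  2.17223446 -0.07922721] 468.02572097343267 [0.03603543 0.         0.         0.         0.        ]
side [ 0.51926176 -0.63385542  0.70095096] [-2.29229125  0.10638824 -0.07232119] 374.74992899621316 [0.01636905 0.         0.         0.         0.        ]
{'clock': 0.1, 'joints': array([ 1.00539428,  0.43515495,  0.02499221,  1.57395253, -0.01158723,
        1.13399476, -0.07515352]), 'dq': array([ 0.00010052,  0.00012322, -0.00076107, -0.00307312,  0.00085975,
       -0.00131447, -0.00021038]), 'joint_efforts': array([ 3.33206714e-03, -6.69125390e+01,  9.87880155e-01, -3.15144181e+01,
       -6.06401707e-02,  3.74759501e-02,  1.25682232e-04]), 'position': array([ 0.27879985, -0.55892125,  0.24504335]), 'ee_rot': array([-3.05665125e+00, -7.19997398e-01,  7.09175498e-04]), 'force': array([ 0.34732891, -0.06131238, -1.11595463]), 'ft_torque': array([ 0.01457997, -0.02823095, -0.08763176]), 'gripper_force': 0.0, 'width': 0.9995226775553331}
```

Camera rotations are rotation vectors; I'll convert them.

Run:
```python
s=open('h.py').read()
s=s.replace("    return im\ndef ray","    else: im['rotation']=R.from_rotvec(im['rotation']).as_matrix()\n    return im\ndef ray")
open('h.py','w').write(s)
```

```text
(no output)
```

View pics/top1.png

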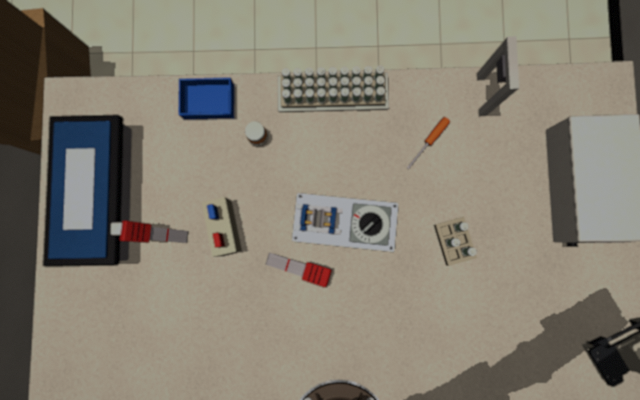

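View pics/side1.png

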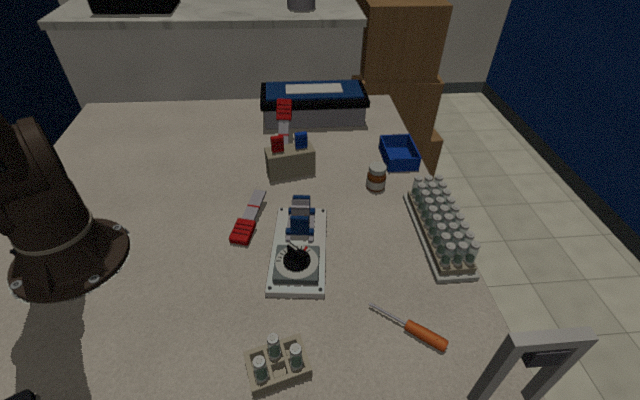

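The top view shows three red-handled blades. One is upright in the stand at (218,240), beside the blue one at (212,212). Two lie loose, at (300,270) and (150,232). The one in the stand fits the description ("upright in the stand", next to the blue spare). The fixture is at (346,222) with its dial at (370,224), and its jaws at (320,219) point to world +y.

Run:
```python
from h import *
im=grab('top'); hsv=cv2.cvtColor(im['pixels'],cv2.COLOR_RGB2HSV)
print(cast(im,[(370,224)],.05),cast(im,[(320,219)],.09),cast(im,[(218,240)],.13),cast(im,[(212,212)],.13))
print(depth(im,[(218,240),(212,212),(370,224),(346,200),(225,225)]))
# plate corners
print(cast(im,[(298,196),(398,203),(394,250),(293,241)],.02))
s=arm.observe();print(R.from_rotvec(s['ee_rot']).as_matrix()); w=grab('wrist'); print(w['T_tool_cam'],w['fx'])
```

```text
[[ 0.52369592 -0.08987317  0.05      ]] [[0.53629704 0.03670665 0.09      ]] [[0.4880748  0.28112597 0.13      ]] [[0.55559346 0.29603841 0.13      ]]
[[ 0.48803802  0.28072499  0.13168781]
 [ 0.5552873   0.29510317  0.13372754]
 [ 0.52235907 -0.08752913  0.07671206]
 [ 0.58943898 -0.03136222  0.02077059]
 [ 0.52592521  0.27385291  0.08780573]]
[[ 0.60267417  0.09511836  0.02      ]
 [ 0.5789162  -0.16715086  0.02      ]
 [ 0.4567188  -0.15246145  0.02      ]
 [ 0.484327    0.10975981  0.02      ]]
[[ 8.94838603e-01  4.46389335e-01 -6.60905616e-04]
 [ 4.46389801e-01 -8.94838053e-01  1.00254283e-03]
 [-1.43879070e-04 -1.19213555e-03 -9.99999279e-01]]
[[-1.38017357e-04 -9.49981319e-01 -3.12306700e-01  8.46750230e-02]
 [ 9.99999464e-01 -4.51509716e-04  9.31483416e-04  6.08737036e-04]
 [-1.02590135e-03 -3.12306404e-01  9.49980872e-01 -1.38998829e-01]
 [ 0.00000000e+00  0.00000000e+00  0.00000000e+00  1.00000000e+00]] 300.7468914151126
```

>>> arm_command([
  [[0.047,-0.037,0,0,0,0],[0.047,-0.037,0,0,0,0],[0.047,-0.037,0,0,0,0],[0.047,-0.037,0,0,0,0],[0.047,-0.037,0,0,0,0],[0.047,-0.037,0,0,0,0],[0.047,-0.037,0,0,0,0],[0.047,-0.037,0,0,0,0],[0.047,-0.037,0,0,0,0],[0.047,-0.037,0,0,0,0]],
])

```text
clock: 1.45
position: [0.535, -0.0167, 0.2458]
ee_rot: [3.058, 0.72, 0.0]
force: [0.1, 0.5, 0.4]
width: 1.001
gripper_force: 0.0
```

>>> arm_command([
  [[0,0,0,0,0,0.14],[0,0,0,0,0,0.14],[0,0,0,0,0,0.14],[0,0,0,0,0,0.14],[0,0,0,0,0,0]],
])

```text
clock: 2.08
position: [0.5343, -0.0183, 0.2456]
ee_rot: [3.138, -0.151, -0.0]
force: [0.3, -0.6, 0.3]
width: 1.001
gripper_force: 0.0
```

Run:
```python
from h import *
w=grab('wrist'); save(w,'w1.png'); np.save('w1.npy',w,allow_pickle=True)
s=arm.observe(); print(s['clock'],s['position'],R.from_rotvec(s['ee_rot']).as_matrix()[:,0],s['joints'])
```

```text
2.125 [ 0.53434719 -0.01831658  0.24564935] [ 9.95576223e-01 -9.39571809e-02 -1.78926396e-04] [ 0.05563342  0.29789021 -0.15518223  1.78295436  0.05201707  1.06490155
 -1.78294242]
```

View pics/w1.png

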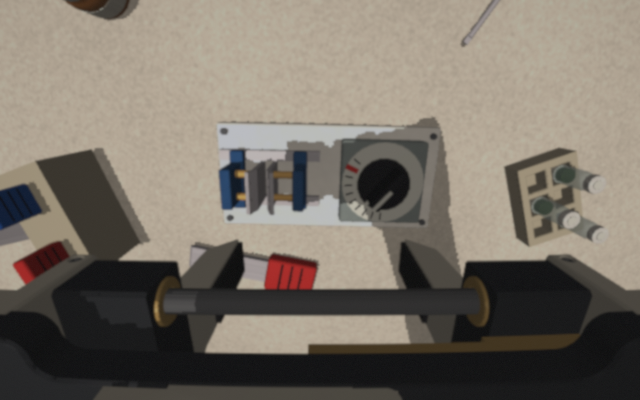

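The wrist view shows the dial disc centred at about (383,186), with the white pointer to its lower left at about (375,205) and the red mark at (351,169). The jaw plates are at about (263,187), with the gap between (258,187) and (270,187). I'll measure the centre and angles on an enlarged crop.

Run:
```python
from h import *
w=np.load('w1.npy',allow_pickle=True).item()
p=w['pixels']; c=cv2.resize(p[115:235,215:445],None,fx=3.4,fy=3.4,interpolation=cv2.INTER_CUBIC)
cv2.imwrite('pics/w1c.png',cv2.cvtColor(c,cv2.COLOR_RGB2BGR))
# plate screws/corners at z=.02
C=cast(w,[(219,124.5),(438.5,124),(437,227),(219,224.5)],.02); print(C.round(4))
# dark disc
g=cv2.cvtColor(p,cv2.COLOR_RGB2GRAY); m=np.zeros_like(g); m[145:225,342:425]=(g[145:225,342:425]<45)*255
cs=max(cv2.findContours(m,cv2.RETR_EXTERNAL,cv2.CHAIN_APPROX_NONE)[0],key=cv2.contourArea)
print(cv2.fitEllipse(cs)); hull=cv2.convexHull(cs); e=cv2.fitEllipse(hull);print(e,cast(w,[e[0]],.049))
# block corners via depth ~.04
D=depth(w,[(383,186),(350,150),(420,150),(258,187),(270,187),(264,187),(248,187),(280,187)]);print(D.round(4))
```

```text
[[ 0.6085  0.0949  0.02  ]
 [ 0.5841 -0.1642  0.02  ]
 [ 0.4513 -0.1652  0.02  ]
 [ 0.4828  0.1204  0.02  ]]
((382.9874267578125, 182.65673828125), (46.159488677978516, 50.7060432434082), 74.5792236328125)
((383.2440185546875, 183.9305877685547), (48.98250961303711, 51.38132095336914), 60.189979553222656) [[ 0.52499698 -0.09049238  0.049     ]]
[[ 0.5282 -0.0864  0.0686]
 [ 0.566  -0.0557  0.0387]
 [ 0.559  -0.1353  0.0416]
 [ 0.5424  0.0471  0.0771]
 [ 0.5456  0.0308  0.095 ]
 [ 0.5333  0.0481  0.0436]
 [ 0.5481  0.0524  0.0963]
 [ 0.5253  0.0334  0.0196]]
```

View pics/w1c.png

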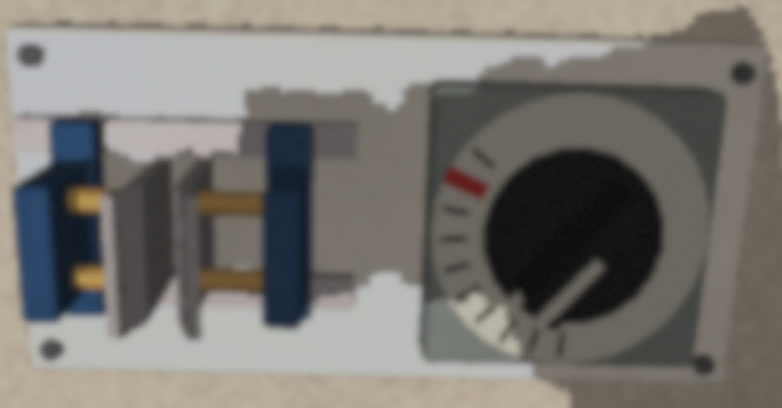

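Run:
```python
from h import *
w=np.load('w1.npy',allow_pickle=True).item()
f=lambda L:[(x/3.4+215,y/3.4+115) for x,y in L]
S=cast(w,f([(31,55),(742,73),(704,364),(51,349)]),.02)[:,:2]
yd=S[0]-S[1]; yd2=S[3]-S[2]; print(S.round(4),yd,yd2,np.arctan2(-yd[0],yd[1]),np.arctan2(-yd2[0],yd2[1]))
c=S.mean(0); print('centre',c)
for a in (-.09,-.1,-.11):
    Y=np.array([-np.sin(a),np.cos(a)]); o=c+.015*Y
    print(a,'dial',o-.08*Y,'gap',o+.055*Y)
print('ring',cast(w,f([(570,227)]),.042),'disc',cast(w,f([(574,237)]),.049),'barc',cast(w,f([(600,264)]),.081))
P=cast(w,f([(600,264),(545,318)]),.081); d=P[1]-P[0]; h=np.arctan2(d[1],d[0]); print(P,h,'theta',(-.1+np.pi-h)%(2*np.pi))
# jaw lip tops at .095: left lip inner/outer line, right lip
print('lips',cast(w,f([(106,193),(119,336),(162,165),(180,160),(190,336)]),.095))
```

```text
[[ 0.6002  0.0903]
 [ 0.57   -0.1581]
 [ 0.4604 -0.1453]
 [ 0.4909  0.104 ]] [0.03020574 0.24838123] [0.0305278  0.24925531] -0.12101617080713928 -0.12186910001240425
centre [ 0.53037438 -0.0272696 ]
-0.09 dial [ 0.52453228 -0.09200653] gap [0.53666588 0.04244709]
-0.1 dial [ 0.52388521 -0.09194487] gap [0.53736272 0.04238069]
-0.11 dial [ 0.52323879 -0.09187675] gap [0.53805887 0.04230732]
ring [[ 0.52573437 -0.0912      0.042     ]] disc [[ 0.52400785 -0.0911305   0.049     ]] barc [[ 0.52363095 -0.09280961  0.081     ]]
[[ 0.52363095 -0.09280961  0.081     ]
 [ 0.507551   -0.07505726  0.081     ]] 2.3068026871786085 theta 0.7347899664111845
lips [[0.56329123 0.05188994 0.095     ]
 [0.51939358 0.05559023 0.095     ]
 [0.56977473 0.0344518  0.095     ]
 [0.57069445 0.02909126 0.095     ]
 [0.51732153 0.03415504 0.095     ]]
```

>>> arm_command([
  [[-0.0019,0.0372,0,0,0,0],[-0.0019,0.0372,0,0,0,0],[0,0,0.0095,0,0,-0.1846],[0,0,0.0095,0,0,-0.1846],[0,0,0.0095,0,0,-0.1846],[0,0,0.0095,0,0,-0.1846],[0,0,0.0095,0,0,-0.1846],[0,0,0.0095,0,0,-0.1846],[0,0,0.0095,0,0,-0.1846],[0,0,0.0095,0,0,-0.1846]],
], jaw=0.05, newtons=30)

```text
clock: 3.38
position: [0.5234, -0.0922, 0.1694]
ee_rot: [2.414, 2.01, 0.0]
force: [0.9, 0.8, -0.9]
width: 0.545
gripper_force: 0.0
```

>>> arm_command([
  [[0,0,0.0095,0,0,-0.1846],[0,0,0.0095,0,0,-0.1846],[0,0,0.0095,0,0,-0.1846],[0,0,0.0095,0,0,-0.1846],[0,0,0.0095,0,0,-0.1846],[0,0,0,0,0,0],[0,0,0,0,0,0]],
])

```text
clock: 4.25
position: [0.5236, -0.0921, 0.1225]
ee_rot: [1.284, 2.867, 0.0]
force: [-0.1, -0.3, 0.1]
width: 0.546
gripper_force: 0.0
```

Run:
```python
from h import *
w=grab('wrist'); save(w,'w2.png'); np.save('w2.npy',w,allow_pickle=True)
s=arm.observe(); M=R.from_rotvec(s['ee_rot']).as_matrix();print(s['clock'],s['position'],M[:,0],np.arctan2(M[1,0],M[0,0]),s['joints'])
```

```text
4.3 [ 0.52372488 -0.09209108  0.12266643] [-6.66239236e-01  7.45737903e-01 -5.10888931e-04] 2.2999507876993914 [ 0.52215273  0.50196632 -0.61022974  1.90490525  0.37613368  0.84936173
  0.44642634]
```

View pics/w2.png

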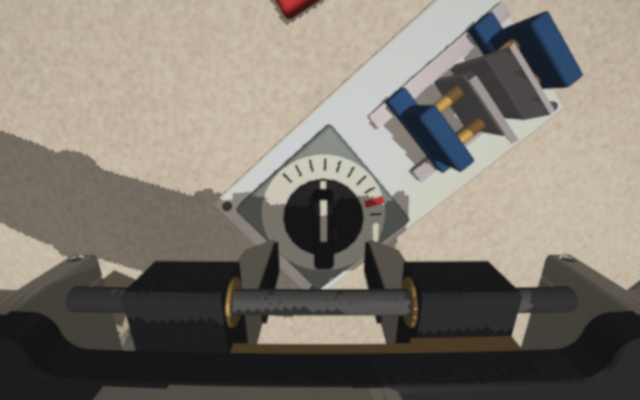

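The pointer lies along the bar at (323,185–265), midway between the fingers and in line with the tool. Next I descend and grip.

>>> arm_command([
  [[0,0,0.0165,0,0,0],[0,0,0.0165,0,0,0],[0,0,0.0165,0,0,0],[0,0,0,0,0,0]],
])

```text
clock: 4.8
position: [0.5222, -0.0919, 0.0709]
ee_rot: [-1.278, -2.866, 0.001]
force: [-0.2, 0.3, -0.0]
width: 0.543
gripper_force: 0.0
```

>>> arm_command([
  [[0,0,0,0,0,0],[0,0,0,0,0,0],[0,0,0,0,0,0],[0,0,0,0,0,0]],
], jaw=0.005, newtons=30)

```text
clock: 5.3
position: [0.5243, -0.0916, 0.0732]
ee_rot: [1.279, 2.868, 0.002]
force: [10.5, 9.2, -9.6]
width: 0.16
gripper_force: 6.4
```

```bash
cat > dial.py <<'E'
from h import *
w=grab('wrist'); save(w,'tmp.png')
s=arm.observe(); M=R.from_rotvec(s['ee_rot']).as_matrix();print(s['clock'],s['position'],np.arctan2(M[1,0],M[0,0]),s['joints'][6],s['force'],s['ft_torque'],s['width']*.0918,s['gripper_force'])
p=w['pixels'].astype(int); m=(p[...,0]>110)&(p[...,1]<70)&(p[...,2]<70)
n,l,st,c=cv2.connectedComponentsWithStats(m.astype('uint8'))
for i in range(1,n):
    if st[i,4]>8: print(st[i],c[i],cast(w,[c[i]],.041).round(4))
E
python3 dial.py
python3 - <<'E'
from h import *
# red mark heading from w2
w=np.load('w2.npy',allow_pickle=True).item()
P=cast(w,[(374,202)],.041)[0]; print(P)
for c in ((.5235,-.092),(.5226,-.0918)):
    h=np.arctan2(P[1]-c[1],P[0]-c[0]); print('heading of mark',h,'expected',-.121+np.pi-2)
E
```

```text
5.35 [ 0.52462787 -0.0912718   0.07313925] 2.3030974164001465 0.39356997545348754 [ 3.84109406  2.49048148 -1.39294181] [ 0.67133776 -0.92537094  0.00979441] 0.01403802201810714 29.997320473194122
[ 0.54515789 -0.05603939  0.041     ]
heading of mark 1.0287114353704234 expected 1.0205926535897931
heading of mark 1.008035029568554 expected 1.0205926535897931
```

>>> arm_command([
  [[0,0,0,0,0,0.15],[0,0,0,0,0,0.15],[0,0,0,0,0,0.15],[0,0,0,0,0,0.15],[0,0,0,0,0,0.15],[0,0,0,0,0,0.15],[0,0,0,0,0,0.15],[0,0,0,0,0,0.15],[0,0,0,0,0,0.083],[0,0,0,0,0,0]],
])

```text
clock: 6.6
position: [0.5228, -0.0914, 0.0731]
ee_rot: [-2.742, -1.532, 0.001]
force: [-2.5, 1.5, 6.6]
width: 0.151
gripper_force: 30.0
```

```bash
python3 dial.py; python3 -c "
import cv2;p=cv2.imread('pics/tmp.png');cv2.imwrite('pics/w3.png',cv2.resize(p[140:340,190:450],None,fx=3,fy=3,interpolation=cv2.INTER_CUBIC))"
```

```text
6.65 [ 0.52278415 -0.09143534  0.07308631] 1.0197532016113668 -0.6476972131566422 [-3.93485774  1.89600371  6.05822079] [ 0.40772504  0.71343325 -0.02899613] 0.014007463505916626 30.001012980937958
[  0  34  29  19 252] [13.49603175 43.27777778] [[0.4434 0.0974 0.041 ]]
[   8  114   99  108 5494] [ 57.76538041 168.44794321] [[0.4146 0.0335 0.041 ]]
[317 168   9  24 176] [320.90909091 179.47727273] [[ 0.5452 -0.0555  0.041 ]]
```

View pics/w3.png

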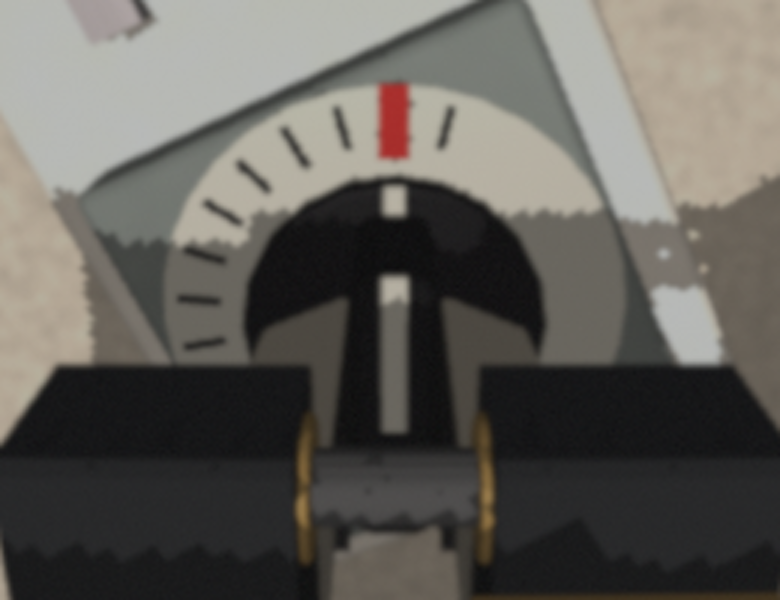

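The pointer lines up with the red mark: in the crop, both are centred at column 394. Now I release, lift and move to the stand.

>>> arm_command([
  [[0,0,0,0,0,0],[0,0,0,0,0,0],[0,0,0,0,0,0],[0,0,-0.03,0,0,0],[0,0,-0.06,0,0,0],[0,0,-0.06,0,0,0],[0.0407,-0.0325,0,0,0,0],[0.0407,-0.0325,0,0,0,0],[0.0407,-0.0325,0,0,0,0],[0.0407,-0.0325,0,0,0,0]],
], jaw=0.05)

```text
clock: 7.9
position: [0.4976, 0.1161, 0.2229]
ee_rot: [2.742, 1.532, 0.001]
force: [0.3, 0.9, 0.9]
width: 0.546
gripper_force: 0.0
```

>>> arm_command([
  [[0.0407,-0.0325,0,0,0,0],[0.0407,-0.0325,0,0,0,0],[0.0407,-0.0325,0,0,0,0],[0,0,0,0,0,0.16],[0,0,0,0,0,0.16],[0,0,0,0,0,0.16],[0,0,0,0,0,0.16],[0,0,0,0,0,0.16],[0,0,0,0,0,0],[0,0,0,0,0,0]],
])

```text
clock: 9.15
position: [0.4788, 0.2698, 0.2227]
ee_rot: [3.122, 0.35, -0.0]
force: [-0.2, 0.1, 0.2]
width: 0.544
gripper_force: 0.0
```

```bash
cat > look.py <<'E'
from h import *
w=grab('wrist'); save(w,'w4.png'); np.save('w4.npy',w,allow_pickle=True)
s=arm.observe(); M=R.from_rotvec(s['ee_rot']).as_matrix();print(s['clock'],s['position'],np.arctan2(M[1,0],M[0,0]),s['joints'])
hsv=cv2.cvtColor(w['pixels'],cv2.COLOR_RGB2HSV)
for n,m in (('red',((hsv[...,0]<8)|(hsv[...,0]>172))&(hsv[...,1]>150)&(hsv[...,2]>60)),('blue',(hsv[...,0]>100)&(hsv[...,0]<125)&(hsv[...,1]>120)&(hsv[...,2]>40))):
    m2=m.astype('uint8')
    k,l,st,c=cv2.connectedComponentsWithStats(m2)
    for i in range(1,k):
        if st[i,4]>150:
            q=depth(w,np.argwhere(l==i)[:,::-1]); print(n,st[i],c[i].round(1),'zmax',np.percentile(q[:,2],95).round(4))
            t=(l==i)&False
            uv=np.argwhere(l==i)[:,::-1]; top=uv[abs(q[:,2]-.135)<.008]
            if len(top)>60:
                P=cast(w,top,.135)[:,:2].astype('float32'); r=cv2.minAreaRect(P*1000); print('   top rect',r)
E
python3 look.py
```

```text
9.2 [0.4788472  0.26975387 0.22267099] 0.22241657704859322 [-0.42807455  0.34991231 -0.23983053  1.77374865  0.09518615  1.02926058
 -2.05143468]
red [  17   73  106   74 5695] [ 66.8 112.7] zmax 0.1389
   top rect ((513.0968627929688, 497.2706604003906), (28.30828285217285, 51.478599548339844), 83.8326416015625)
red [295 169  19  51 872] [304.7 194.2] zmax 0.136
   top rect ((489.9691162109375, 285.2347412109375), (35.59836959838867, 14.07497501373291), 12.296952247619629)
blue [295  84  21  49 967] [304.7 108.1] zmax 0.1361
   top rect ((556.3491821289062, 298.44305419921875), (33.51517105102539, 14.444134712219238), 11.36584186553955)
blue [ 483  137   61   59 1936] [513.3 169.4] zmax 0.0853
blue [567 178  33  40 540] [582.8 197.3] zmax 0.0858
```

View pics/w4.png

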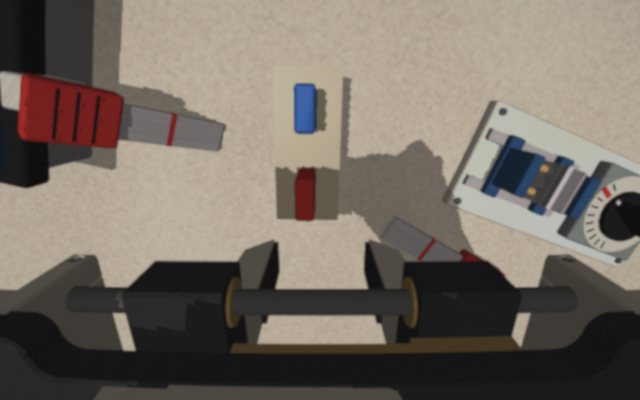

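The stand is at (308,143). The red handle in its lower slot is centred at (304.7,194) and measures 36 x 14 mm from above. The blue spare is at (305,108). The loose red blades at (70,110) and (430,245) lie flat, and the first has a 50 mm wide handle. I'll confirm the stand blade in a crop.

```bash
python3 -c "
import cv2;p=cv2.imread('pics/w4.png');c=cv2.resize(p[60:240,250:370],None,fx=3.3,fy=3.3,interpolation=cv2.INTER_CUBIC);cv2.imwrite('pics/w4c.png',cv2.convertScaleAbs(c,alpha=1.5))"
```

```text
(no output)
```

View pics/w4c.png

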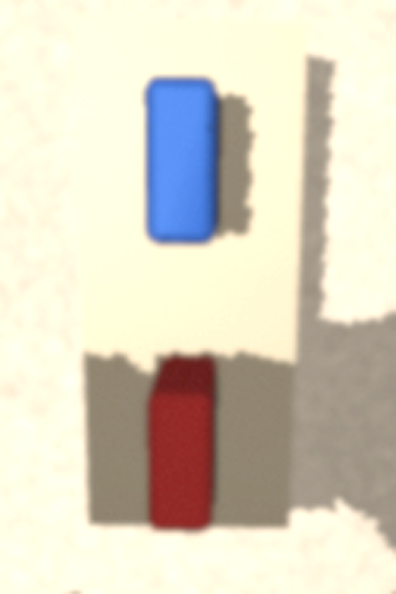

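The crop confirms a red handle standing in the stand's slot, the same thickness as the blue spare. Its top face spans crop rows 395–528 and columns 150–212.

Run:
```python
from h import *
w=np.load('w4.npy',allow_pickle=True).item()
f=lambda L:[(x/3.3+250,y/3.3+60) for x,y in L]
for L in ([(150,462),(212,462),(181,395),(181,528)],[(147,160),(216,160),(182,78),(182,242)]):
    P=cast(w,f(L),.135); print(P.round(4),np.linalg.norm(P[0]-P[1]),np.linalg.norm(P[2]-P[3]),P[:2].mean(0),P[2:].mean(0))
P=cast(w,f([(90,523),(288,525)]),.085);print('stand front',P,P.mean(0))
```

```text
[[0.4868 0.2916 0.135 ]
 [0.4901 0.2771 0.135 ]
 [0.5046 0.2877 0.135 ]
 [0.4718 0.2808 0.135 ]] 0.014865699214647563 0.03347532823536547 [0.48846885 0.28430692 0.135     ] [0.48823343 0.28425899 0.135     ]
[[0.5548 0.3058 0.135 ]
 [0.5581 0.2911 0.135 ]
 [0.573  0.3018 0.135 ]
 [0.5391 0.2947 0.135 ]] 0.015106749685760147 0.03459145716570544 [0.5564096 0.2984498 0.135    ] [0.55606981 0.29826861 0.135     ]
stand front [[0.44758714 0.30612714 0.085     ]
 [0.46003455 0.24827258 0.085     ]] [0.45381085 0.27719986 0.085     ]
```

>>> arm_command([
  [[0.0125,-0.012,0.02,0,0,0.016],[0,0,0.03,0,0,0],[0,0,0.03,0,0,0],[0,0,0.0277,0,0,0],[0,0,0,0,0,0],[0,0,0,0,0,0]],
])

```text
clock: 9.95
position: [0.4889, 0.2846, 0.116]
ee_rot: [-3.125, -0.32, -0.001]
force: [0.5, 0.1, 1.3]
width: 0.542
gripper_force: 0.0
```

>>> arm_command([
  [[0,0,0,0,0,0],[0,0,0,0,0,0],[0,0,0,0,0,0],[0,0,0,0,0,0],[0,0,0,0,0,0]],
], jaw=0.008, newtons=35)

```text
clock: 10.58
position: [0.4885, 0.2845, 0.1152]
ee_rot: [-3.125, -0.319, -0.0]
force: [0.3, 0.2, 3.2]
width: 0.173
gripper_force: 35.0
```

>>> arm_command([
  [[0,0,-0.015,0,0,0],[0,0,-0.03,0,0,0],[0,0,-0.03,0,0,0],[0,0,-0.03,0,0,0],[0,0,-0.025,0,0,0],[0,0,0,0,0,0],[0,0,0,0,0,0.1625],[0,0,0,0,0,0.1625],[0,0,0,0,0,0]],
])

```text
clock: 11.7
position: [0.488, 0.2838, 0.2443]
ee_rot: [3.135, -0.189, -0.002]
force: [1.4, 0.0, -1.7]
width: 0.171
gripper_force: 35.0
```

```bash
cat > st.py <<'E'
from h import *
s=arm.observe(); M=R.from_rotvec(s['ee_rot']).as_matrix();print(s['clock'],s['position'].round(4),M.round(4).tolist(),np.arctan2(M[1,0],M[0,0]),'F',s['force'].round(2),s['width']*91.8,s['gripper_force'])
t=np.array([.5392,.0425,.215])-s['position']; print('tool delta',(M.T@t).round(4))
E
python3 st.py
```

```text
11.7 [0.488  0.2838 0.2443] [[0.9927, -0.1202, -0.0011], [-0.1202, -0.9927, -0.0012], [-0.0009, 0.0013, -1.0]] -0.12049942035672326 F [ 1.36  0.04 -1.74] 15.730510720111 34.999122619628906
tool delta [0.0799 0.2334 0.0295]
```

>>> arm_command([
  [[0.0133,0.0389,0,0,0,0],[0.0133,0.0389,0,0,0,0],[0.0133,0.0389,0,0,0,0],[0.0133,0.0389,0,0,0,0],[0.0133,0.0389,0,0,0,0],[0.0133,0.0389,0,0,0,0],[0,0,0.01,0,0,0],[0,0,0,0,0,0],[0,0,0,0,0,0]],
])

```text
clock: 12.82
position: [0.5391, 0.0442, 0.2349]
ee_rot: [-3.136, 0.185, 0.001]
force: [0.2, -0.7, -0.3]
width: 0.172
gripper_force: 35.0
```

```bash
python3 st.py
python3 - <<'E'
from h import *
w=grab('wrist'); np.save('w5.npy',w,allow_pickle=True); print(w['cx'],w['cy'])
sd=grab('side'); np.save('s5.npy',sd,allow_pickle=True)
f=lambda p,s:cv2.cvtColor(cv2.resize(p,s,interpolation=cv2.INTER_CUBIC),cv2.COLOR_RGB2BGR)
cv2.imwrite('pics/w5.png',np.hstack([f(w['pixels'][90:300,240:410],(408,504)),f(sd['pixels'][120:260,250:350],(360,504))]))
E
```

```text
12.825 [0.5391 0.0442 0.2349] [[0.993, -0.1179, -0.0005], [-0.1179, -0.993, 0.0004], [-0.0006, -0.0004, -1.0]] -0.11816480871423529 F [ 0.23 -0.75 -0.26] 15.779825542442355 34.99804079532623
tool delta [0.0004 0.0017 0.0199]
321.2054770831418 202.71601601309
```

View pics/w5.png

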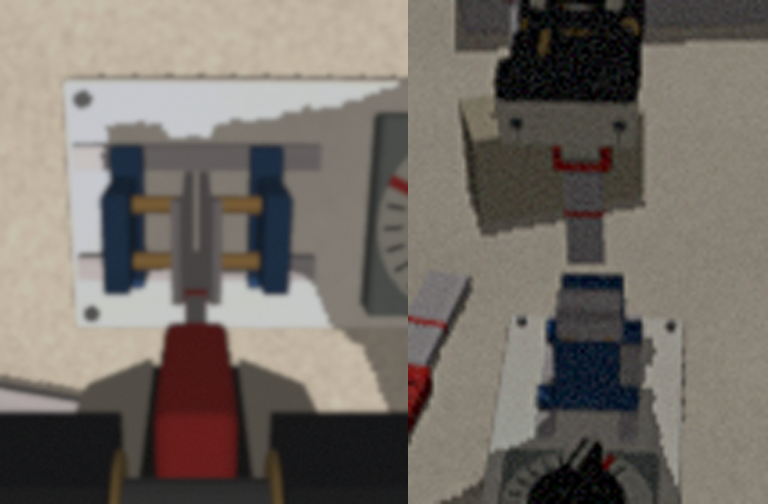

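In the wrist view, left half of the crop, the blade hangs at column 196 in line with the gap. The lips' edges are at columns 172 and 221. The side view, right half, shows the blade upright above the jaws. I'll put a number on the offset.

Run:
```python
from h import *
w=np.load('w5.npy',allow_pickle=True).item()
f=lambda L:[(x/2.4+240,y/2.4+90) for x,y in L]
s=arm.observe(); M=R.from_rotvec(s['ee_rot']).as_matrix()
P=cast(w,f([(172,304),(221,304),(177,197),(215,197)]),.095)
print('lips in tool',((P-s['position'])@M).round(4))
P=depth(w,np.array(f([(172,280),(176,280),(217,280),(220,280)])));print(P,((P-s['position'])@M).round(4))
# red line on blade (196,293): plane at tool z .065 => world
P=cast(w,f([(185,293),(207,293)]),s['position'][2]-.065);print('line',((P-s['position'])@M).round(4))
# jaw centre slit between plates at bottom z .03..08
P=cast(w,f([(188,200),(206,200)]),.08);print('plates',((P-s['position'])@M).round(4))
```

```text
lips in tool [[-0.0213 -0.0086  0.1402]
 [-0.0213  0.0116  0.1402]
 [ 0.0237 -0.0062  0.1402]
 [ 0.0237  0.0088  0.1402]]
[[0.50686394 0.05871355 0.02767445]
 [0.5294019  0.05217965 0.09513345]
 [0.52734623 0.03555969 0.09491798]
 [0.52728072 0.03434163 0.09514868]] [[-0.034  -0.0107  0.2075]
 [-0.0108 -0.0069  0.14  ]
 [-0.0109  0.0099  0.1403]
 [-0.0108  0.0111  0.14  ]]
line [[ 0.0108 -0.0022  0.065 ]
 [ 0.0108  0.0044  0.065 ]]
plates [[ 0.0191 -0.002   0.1552]
 [ 0.0191  0.0055  0.1552]]
```

>>> arm_command([
  [[0.0005,0.0004,0.01,0,0,0.003],[0,0,0.015,0,0,0],[0,0,0.005,0,0,0],[0,0,0.005,0,0,0],[0,0,0,0,0,0],[0,0,0.005,0,0,0],[0,0,0.005,0,0,0],[0,0,0,0,0,0]],
])

```text
clock: 13.92
position: [0.5402, 0.0428, 0.19]
ee_rot: [-3.135, 0.195, -0.001]
force: [2.1, 2.1, -1.3]
width: 0.172
gripper_force: 35.0
```

```bash
python3 st.py
```

```text
13.925 [0.5402 0.0428 0.19  ] [[0.9923, -0.1239, 0.0008], [-0.1239, -0.9923, 0.0004], [0.0007, -0.0005, -1.0]] -0.12419688613231075 F [ 2.09  2.1  -1.27] 15.762070503145424 34.99545514583588
tool delta [-0.0009  0.0004 -0.025 ]
```

>>> arm_command([
  [[0,0,0.005,0,0,0],[0,0,0.005,0,0,0],[0,0,0.005,0,0,0],[0,0,0,0,0,0]],
])

```text
clock: 14.42
position: [0.5394, 0.0423, 0.1742]
ee_rot: [3.135, -0.195, -0.002]
force: [0.7, 0.7, -3.4]
width: 0.168
gripper_force: 35.0
```

>>> arm_command([
  [[0,0,0.005,0,0,0],[0,0,0.005,0,0,0],[0,0,0.0045,0,0,0],[0,0,0,0,0,0],[0,0,0,0,0,0]],
])

```text
clock: 15.05
position: [0.5395, 0.0423, 0.1601]
ee_rot: [3.135, -0.196, -0.001]
force: [2.3, 1.6, -4.3]
width: 0.172
gripper_force: 35.0
```

```bash
python3 st.py; python3 st.py
python3 - <<'E'
from h import *
w=grab('wrist'); np.save('w6.npy',w,allow_pickle=True)
sd=grab('side'); np.save('s6.npy',sd,allow_pickle=True)
f=lambda p,s:cv2.cvtColor(cv2.resize(p,s,interpolation=cv2.INTER_CUBIC),cv2.COLOR_RGB2BGR)
cv2.imwrite('pics/w6.png',np.hstack([f(w['pixels'][130:270,250:400],(450,420)),f(sd['pixels'][170:290,260:345],(340,420))]))
E
python3 st.py
```

```text
15.05 [0.5395 0.0423 0.1601] [[0.9923, -0.1242, -0.0008], [-0.1242, -0.9923, -0.0002], [-0.0008, 0.0003, -1.0]] -0.12456028640070098 F [ 2.32  1.61 -4.32] 15.766845104261451 34.996270537376404
tool delta [-0.0004 -0.0002 -0.0549]
15.05 [0.5395 0.0423 0.1601] [[0.9923, -0.1242, -0.0008], [-0.1242, -0.9923, -0.0002], [-0.0008, 0.0003, -1.0]] -0.12456028640070098 F [ 2.32  1.61 -4.32] 15.766845104261451 34.996270537376404
tool delta [-0.0004 -0.0002 -0.0549]
15.15 [0.5395 0.0423 0.1602] [[0.9923, -0.1241, -0.0008], [-0.1241, -0.9923, -0.0002], [-0.0008, 0.0003, -1.0]] -0.12446198896025573 F [ 0.12  0.9  -5.06] 15.781936832185359 34.99620974063873
tool delta [-0.0004 -0.0001 -0.0548]
```

View pics/w6.png

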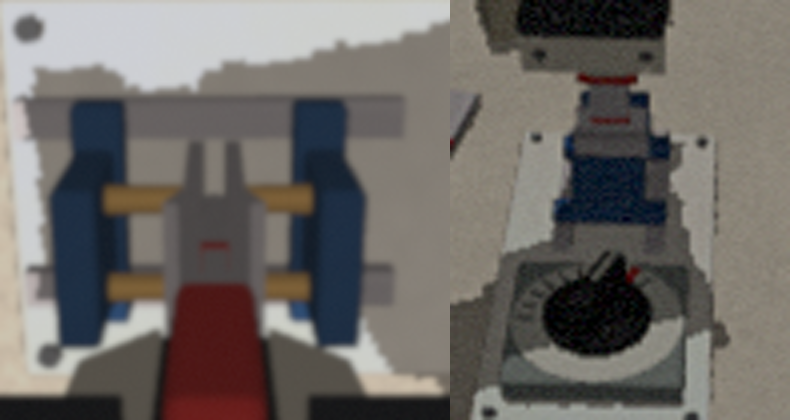

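The blade is in the gap. In the wrist half of the crop it runs between the plates at column 214, with the red line at (214,244). In the side half the red line is just above the near lip at (610,120), and the dial pointer is still near the red mark. I'll check the depth and slip numerically.

Run:
```python
from h import *
def cen(im,box,lo):
    p=im['pixels'].astype(float); x0,x1,y0,y1=box; q=p[y0:y1,x0:x1]
    g=np.clip(q[...,0]-q[...,1:].max(-1)-lo,0,None); yy,xx=np.mgrid[y0:y1,x0:x1]
    return np.array([(g*xx).sum(),(g*yy).sum()])/g.sum(), g.sum()
for n,box in (('w5',(312,332,205,217)),('w6',(312,332,203,219))):
    w=np.load(n+'.npy',allow_pickle=True).item(); c,_=cen(w,box,12)
    T=np.linalg.inv(np.array(w['T_tool_cam'])); 
    A=np.array(w['T_tool_cam']); d=A[:3,:3]@ray(w,[c])[0]; o=A[:3,3]; t=(.012-o[0])/d[0]; print(n,c,'line in tool',(o+t*d).round(4))
# side: near blade face line in world, blade face centre = gap - 3mm along fixture y
for n,box,tcp in (('s5',(280,320,172,186),np.array([.5391,.0442,.2349])),('s6',(295,325,195,212),np.array([.5395,.0423,.1602]))):
    sd=np.load(n+'.npy',allow_pickle=True).item(); c,g=cen(sd,box,12)
    d=np.array(sd['rotation'])@ray(sd,[c])[0]; o=np.array(sd['xyz']); Y=np.array([.1207,.9927,0]); t=((tcp-.003*Y-o)@Y)/(d@Y); P=o+t*d; print(n,c,g,P.round(4),'z rel tcp',P[2]-tcp[2])
```

```text
w5 [320.98752228 211.54545455] line in tool [0.012  0.0008 0.0635]
w6 [321.         211.58266453] line in tool [0.012  0.0008 0.0634]
s5 [298.55084746 179.0720339 ] 472.0 [0.5393 0.0412 0.1696] z rel tcp -0.06527594093284228
s6 [299.62650602 204.00301205] 332.0 [0.5398 0.0392 0.0946] z rel tcp -0.06555456135889448
```

Run:
```python
from h import *
w=np.load('w6.npy',allow_pickle=True).item(); p=w['pixels'].astype(int)
yy,xx=np.mgrid[0:400,0:640]; uv=np.c_[xx.ravel(),yy.ravel()]
c=np.array([.5229,-.0914]); D=cast(w,uv,.049)[:,:2]-c; r=np.hypot(*D.T); h=np.arctan2(D[:,1],D[:,0]); g=p.min(-1).ravel()
s=(r<.0285)&(r>.02)
for a in np.arange(.5,1.6,.1):
    k=s&(abs(h-a)<.05); print(a.round(2),k.sum(),g[k].max() if k.any() else None, g[k].mean().round(0) if k.any() else None)
red=(p[...,0]>1.7*p[...,1])&(p[...,0]>60); D2=cast(w,uv,.041)[:,:2]-c; k=red.ravel()&(np.hypot(*D2.T)<.05); q=D2[k]; print('red heading',np.arctan2(q[:,1],q[:,0]).mean(),k.sum())
k=s&(g>70)&(abs(h-1.02)<.5); print('ptr',np.average(h[k],weights=g[k]) if k.any() else None,k.sum())
print(arm.observe()['clock'],arm.observe()['position'],arm.observe()['force'])
```

```text
0.5 28 23 20.0
0.6 24 23 21.0
0.7 28 22 19.0
0.8 26 22 18.0
0.9 25 81 33.0
1.0 25 104 57.0
1.1 26 96 40.0
1.2 26 25 18.0
1.3 24 22 19.0
1.4 21 22 20.0
1.5 28 22 21.0
red heading 1.0140656372213472 88
ptr 1.014772365211408 17
15.15 [0.53950003 0.04233093 0.16019466] [ 0.11941809  0.89799222 -5.05760078]
```

The pointer heading (1.015) matches the red mark (1.014), and the red line is at 95 mm with no slip in the grip.

>>> arm_command([
  [[0,0,0,0,0,0],[0,0,0,0,0,0],[0,0,0,0,0,0],[0,0,0,0,0,0]],
])

```text
clock: 15.65
position: [0.5395, 0.0424, 0.1604]
ee_rot: [3.135, -0.195, -0.001]
force: [-0.7, 1.4, -4.6]
width: 0.171
gripper_force: 35.0
```

```bash
python3 st.py; python3 -c "
from cell import arm
print(arm.sign_off())"
```

```text
15.65 [0.5395 0.0424 0.1604] [[0.9923, -0.1241, -0.0006], [-0.1241, -0.9923, -0.0001], [-0.0005, 0.0002, -1.0]] -0.12447092707492112 F [-0.67  1.44 -4.64] 15.68333902133081 34.996206164360046
tool delta [-0.0004 -0.     -0.0546]
the job is handed in; nothing more can be done
None
```

Job handed in at 15.65 s of the 51 s allowed: the dial pointer is at the red mark, and the red-handled blade is held upright and still between the jaws with its red line at about 95 mm, level with the lip tops; sign-off returned no verdict.

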